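# Clamp a bottle in a one-handed opening aid

### The arm

A 6-joint arm with a two-finger parallel gripper is mounted at the origin on a cart in front of the work surface, level with it; the furniture and walls round the work are solid. World frame = base frame: x ahead of the robot, y to its left, z up, the work surface at z = 0. Lengths are in m, angles in rad, forces in N, time in s.
With the tool pointing down it reaches from about 0.275 to 0.725 m from the base axis. Payload 15.9 kg.
Tool frame: the origin (TCP) lies midway between the tips of the shut fingers; the grasp point (between the pads) lies 19 mm behind it; z points along the fingers, y is the line along which they close (so a half turn about z gives the same grasp; the last joint's range is limited). The gripper opens to 85 mm and grips with 20 to 120 N. Pads are 22 mm wide; open, the fingers measure 114 mm over their backs; the gripper's body (76 mm by 85 mm) begins 54 mm behind the grasp point. The pads swing forward as they close: fully open they stand 13 mm farther back than shut.
Start: joints at [1.271, 0.213, -0.034, 1.323, 0, 1.571], TCP at [0.148, 0.478, 0.231] pointing down, gripper open.
Joint ranges: [-2.98, 2.98], [-0.74, 1.72], [-1.14, 1.35], [-2.1, 2.04], [-1.57, 1.44], [-3.14, 3.14]. Speed limits (rad/s): [1.89, 1.89, 2.39, 2.57, 3.14, 3.14].

### API

Orientations are given as a unit quaternion [x, y, z, w].
In Python, from workcell import move_to, move_linear, goto_joints, set_gripper, wait, ik, capture, IKError, sign_off, silhouettes, mark_of, get_time, get_joint_pos, get_qd, get_joint_efforts, get_ee_pos, get_orientation, get_contact_force, get_ft_torque, get_width, get_gripper_force gives the robot as it stands. Calls block until the motion is done:
- move_to(position, orientation): joint-space move of the TCP to a pose.
- move_linear(position, vel=0.15, orientation=None, guard=None): straight line of the TCP; orientation=None keeps the orientation; vel is the mean speed in m/s. With guard (N) it stops when the force on the tool has changed by that much, and returns True; else False.
- goto_joints(angles): joint-space move.
- set_gripper(opening, strength=None): opening from 0.0 (shut) to 1.0 (fully open); strength is the grip in N (None keeps the last); returns when the fingers have stopped.
- wait(seconds).
- ik(position, orientation): joint angles nearest the present ones, or None.
- capture(name): name is "side" or "top" or "wrist"; returns a dict with "img" (400x640x3 uint8, red, green, blue), "depth" (400x640 float32, m along the optical axis (not along the pixel's ray), 0 where there is no reading), "K" (3x3 intrinsics, pixels), "R" (3x3) and "t" (3): a world point X has camera coordinates R X + t. Camera axes: x right, y down, z forward; pixel columns grow to the right and rows downward; lengths in m; the calibration is good to about 2 mm. A picture is of the moment at which its call begins.
A pose or a line that the arm cannot do raises IKError and nothing moves.
- sign_off(): hands the job in; it is judged then, once.
Trained networks look in a picture, given as the dict that the camera call returned (one of the last four; its "shot" number tells which), for a name from the list of things; names that differ only in an ending like _2 or _b are one class to them, and where a whole thing is asked for, a point or a joint stands for the part that bears it (a point fixed in the world has none). Each returns a list of dicts, best first, with "score" (0 to 1); they miss things now and then, are a little off and sometimes report something else, mostly with a low value. They report only what shows in the picture. A call takes as long as a camera call.
- silhouettes(picture, label): "mask" (400x640 bool, what is visible of it) and "rect" ([left, top, right, bottom] in pixels, round what is visible of it).
- mark_of(picture, label): "location" ([column, row] in pixels: a listed point, or the origin of a listed thing).
Readings, each from a call of its own:
- get_time(): time.
- get_joint_pos(): joint angles.
- get_qd(): joint speeds.
- get_joint_efforts(): joint torques, N m.
- get_ee_pos(): TCP position.
- get_orientation(): TCP orientation.
- get_contact_force(): force on the tool from outside, world axes, zero at the start.
- get_ft_torque(): the same for the moment, N m.
- get_width(): opening from 0.0 (shut) to 1.0 (fully open).
- get_gripper_force(): force on a finger pad.
Only numpy, scipy, OpenCV 4.12 (cv2) and the standard library are available. Lean on these libraries where they do the work, as an engineer would, in place of code of your own. Each camera call takes 0.05 s, during which the arm holds its last target. There are 200 camera calls.

### The job

Set the orange-capped bottle up in the one-handed opening aid: lay it in the V cradle with its foot towards the end stop, and gently slide it along the V until the foot is fully home against the stop. Then swing the clamp strap over and press it down until its sprung pad bears snugly on the bottle (about 7 N) and let go, leaving the bottle clamped; never press hard on the thin-walled bottle, and do not disturb the other things on the counter.

Things in the scene. Friction and masses are not known exactly. Their poses are not given: they have to be found in the camera images.
- bottle: Clear bottle with an orange cap, 113 mm long, 60 to 130 g, balance point about 60 mm from the foot. Body 33 mm across up to 83 mm, then the cap, 40 mm across. Origin: centre of the foot; +z along the axis to the cap. Starts lying level, axis 31 mm up, on the wooden rest. Dents at over 15 N from the clamp pad, 15 N against the stop or 45 N against the cradle.
- rest: Small fixed wooden rest, 84 x 34 mm; the bottle's body lies on its two rods (along its x, tops 18 mm up, 12 mm either side of the middle), the cap juts out at +x. Origin: centre of its underside. Free for fingers on both sides of the bottle.
- cradle: Fixed grey base plate 7 mm thick (x -86 to 52 mm, y +-33) with white 90-degree V supports along x: for the body x -50 to -14 (44 mm wide, top 44 mm up), for the cap x 36 to 50 (48 mm wide, top 41 mm up); finger room between. A seated bottle has its axis over the x axis, 45 mm above the counter, cap to +x. Origin: at counter height under that axis, z up. The strap stands at x -52 to -34, up to 140 mm.
- stop: Steel end stop across the -x end of the cradle, 44 mm wide, 62 mm high, with a red back and, in front, a black rubber buffer 26 mm across on a spring (gives 8 mm at 2.5 N/mm and returns). It is fixed, but its place differs from time to time (free buffer face 52 to 62 mm from the cradle's origin). Origin: under the free face, at counter height; the face looks to the cradle's +x.
- stop_face (a point): Centre of the stop's free buffer face, on the axis of a seated bottle, 45 mm above the counter: the foot's centre comes here.
- strap_angle (a joint): Strap angle, rad. 0: level across the bottle, from the hinge towards the cradle's -y; grows as it opens upward (1.57 upright) and leans back beyond, where it starts, at 1.95 to 2.2. Range -0.33 to 2.9. The hinge is stiff (0.4 N m of friction both ways, about 6 N at the tab) and stays where it is left, against up to 11 N on the pad.
- strap_hinge (a point): Centre of the strap's hinge pin: x = -43, y = +36 mm in the cradle, 70 mm above the counter; the pin runs along the cradle's x axis.
- strap_tab (a point): Middle of the strap's red end tab, 64 mm from the hinge along the strap and 6.5 mm off the plane through the pin (above it when shut); the tab is 18 mm wide along the pin, 24 mm long, 8 mm thick; the steel strip between it and the hinge is as wide and 5 mm thick.
- strap: Clamp strap (origin on the hinge pin, x along it, -y to the tab) with a dark boss 36 mm out and a 16 mm rubber pad on a set screw under it (when shut). Pad spring 3 N/mm from zero, travel 12 mm. The set of the screw is unknown: the pad meets a seated bottle at a strap angle of +0.23 to -0.07, to be felt: 1 N on the pad adds about 0.56 N at the tab to the hinge friction. Right is 7 N (4 to 10.5 accepted).
- spice_jar: Spice jar with a yellow lid, 45 mm across, 100 mm high, at the right, in front of the sink; leave it alone. Origin under its centre.
- salt_shaker: Glass salt shaker with a grey top, 44 mm across, 90 mm high, behind the rest; leave it alone. Origin under its centre.
- lime: Green lime, 57 x 46 x 45 mm, in front of the coffee maker; leave it alone. Origin under its centre.
- timer: White kitchen timer with a red knob, 63 mm across, 44 mm high, in front of the sink; leave it alone. Origin under its centre.
- balm_pot: Small round pot with a red lid, 58 mm across, 50 mm high, in front of the sink; leave it alone. Origin under its centre.

How it is judged:
On the way, in this order (a step that is already met when the one before it is completed fails the run):
1. the bottle lies in the V with its foot home against the stop while the strap is still open (distance between bottle and stop_face below 0.003 m and angle between the z axis of bottle and the x axis of cradle, either way round below 0.05 rad and value of joint strap_angle above 0.6 rad), for 0.2 s.
2. the strap is swung over and its pad bears on the bottle (contact force between strap and bottle above 4 N), for 0.2 s.
At the end, for the whole second after the job is handed in: The bottle lies at rest in the V cradle, its foot's centre within 3 mm of the middle of the stop's free face and its axis within 0.05 rad of the cradle's, and the strap's pad bears on it with 4 to 10.5 N (distance between bottle and stop_face below 0.003 m and angle between the z axis of bottle and the x axis of cradle, either way round below 0.05 rad and contact force between strap and bottle between 4 and 10.5 N and linear speed of bottle below 0.01 m/s); the robot touches nothing.
It fails at once if the pad is pressed on the bottle with more than 15 N (contact force between strap and bottle above 15 N).
It fails at once if the bottle is pushed against the stop with more than 15 N (contact force between bottle and stop above 15 N).
It fails at once if the bottle is pressed against the cradle with more than 45 N (contact force between bottle and cradle above 45 N).
It fails at once if another thing on the counter is moved by more than 30 mm (distance of any of spice_jar, salt_shaker, lime, timer, balm_pot from where it was at the start of the episode above 0.03 m).
It also fails if it takes over 72 s, if anything falls off the work surface, if the arm or the gripper's body presses on something with over 40 N, if the wrist force passes 120 N, or if a joint passes its speed limit or range.

## Working session

There is one attempt and no reset: what is moved stays moved. The work goes in short steps, each a Python script; the robot and the scene stay as the last script left them, time stands still between calls to the robot, and variables do not carry over. Pictures are saved under pics/ and viewed, at most 10 in all, crops included, and the job is handed in when it is done.

```bash
ls; mkdir -p pics; cat > h.py <<'E'
import numpy as np, cv2
from workcell import *
from scipy.spatial.transform import Rotation as Rn
def world(c,uv,z=None,depth=None):
    K,R,t=c["K"],c["R"],c["t"]
    uv=np.atleast_2d(uv).astype(float)
    r=np.c_[(uv[:,0]-K[0,2])/K[0,0],(uv[:,1]-K[1,2])/K[1,1],np.ones(len(uv))]
    o=-R.T@t; d=r@R
    if depth is None: s=(z-o[2])/d[:,2]
    else: s=depth
    return o+d*np.asarray(s)[:,None]
def cloud(c,m):
    v,u=np.nonzero(m&(c["depth"]>0)); return world(c,np.c_[u,v],depth=c["depth"][v,u])
def save(c,n): cv2.imwrite("pics/"+n,c["img"][:,:,::-1])
E
python3 - <<'E'
from h import *
np.set_printoptions(precision=4,suppress=True)
T=capture("top");S=capture("side");W=capture("wrist")
cv2.imwrite("pics/a.png",cv2.resize(np.vstack([T["img"],S["img"]])[:,:,::-1],(480,600)))
save(T,"top.png")
for nm,c in(("top",T),("side",S)):
  print(nm,-c["R"].T@c["t"])
  for l in["bottle","rest","cradle","stop","strap","strap_tab","strap_hinge","stop_face","spice_jar","salt_shaker","lime","timer","balm_pot"]:
    try:
      k=mark_of(c,l)[:1]; s=silhouettes(c,l)[:1]
      out=[l]
      if k: out+=[k[0]["score"],np.array(k[0]["location"])]
      if s:
        P=cloud(c,s[0]["mask"]); out+=["sil",s[0]["score"],s[0]["rect"],np.median(P,0) if len(P) else None]
      if k:
        z={"bottle":.031,"stop_face":.045,"strap_hinge":.07}.get(l,0.)
        out+=["W",world(c,k[0]["location"],z)[0]]
      print(*out)
    except Exception as e: print(l,repr(e))
print(get_time())
E
```

```text
pics
top [ 0.3214 -0.0236  1.3513]
bottle 0.9 [332.3 230.5] sil 0.74 [296.5, 224.1, 336.0, 239.3] [0.4955 0.0284 0.0461] W [ 0.5071 -0.0246  0.031 ]
rest 0.39 [320.1 231.8] W [0.5067 0.0122 0.    ]
cradle 0.56 [222.4 219.2] sil 0.82 [201.5, 207.2, 251.3, 251.6] [0.5247 0.2929 0.0176] W [0.5392 0.3117 0.    ]
stop 0.44 [238.9 225.4] sil 0.59 [232.9, 218.6, 247.8, 234.9] [0.5164 0.2412 0.0544] W [0.5212 0.26   0.    ]
strap 0.57 [225.9 231.4] sil 0.72 [280.4, 188.2, 298.7, 202.5] [0.6001 0.1088 0.0398] W [0.5019 0.2985 0.    ]
strap_tab 0.58 [217.1 246.9] sil 0.67 [214.5, 232.2, 227.8, 251.4] [0.4662 0.2885 0.1018] W [0.4543 0.322  0.    ]
strap_hinge 0.59 [227.  231.9] sil 0.62 [215.9, 231.6, 228.3, 246.8] [0.4672 0.2884 0.1005] W [0.4912 0.2785 0.07  ]
stop_face 0.61 [239.6 225.5] W [0.5143 0.2484 0.045 ]
spice_jar 0.71 [435.7 245.9] sil 0.9 [430.2, 236.9, 454.6, 257.1] [ 0.4588 -0.3294  0.0974] W [ 0.4714 -0.3354  0.    ]
salt_shaker 0.63 [236.3 224.3] sil 0.52 [299.3, 165.5, 311.0, 181.5] [0.665  0.0576 0.0744] W [0.5244 0.2681 0.    ]
lime 0.5 [288.6 197.4] sil 0.48 [280.1, 191.3,
[... 944 characters left out ...]
, 173.0] [0.462  0.2887 0.0923] W [0.4813 0.2764 0.07  ]
stop_face 0.81 [259.7 178.1] sil 0.57 [254.9, 175.6, 268.7, 195.9] [0.513  0.2399 0.0378] W [0.513  0.2543 0.045 ]
spice_jar 0.57 [363.7 315.9] sil 0.79 [354.0, 278.9, 381.9, 327.2] [ 0.4499 -0.3512  0.0667] W [ 0.4563 -0.3311  0.    ]
salt_shaker 0.68 [338.5 200.4] W [0.6755 0.0647 0.    ]
lime 0.52 [308.1 201. ] sil 0.44 [304.2, 186.2, 319.5, 201.1] [0.5942 0.0986 0.0324] W [0.5995 0.1176 0.    ]
timer 0.87 [316.1 259.4] sil 0.72 [303.7, 243.7, 327.6, 268.2] [ 0.463  -0.1214  0.0213] W [ 0.4743 -0.1083  0.    ]
balm_pot 0.79 [354.8 293.7] sil 0.83 [341.4, 273.2, 365.2, 304.5] [ 0.4627 -0.2686  0.0473] W [ 0.4821 -0.2641  0.    ]
2.75
```

View pics/a.png

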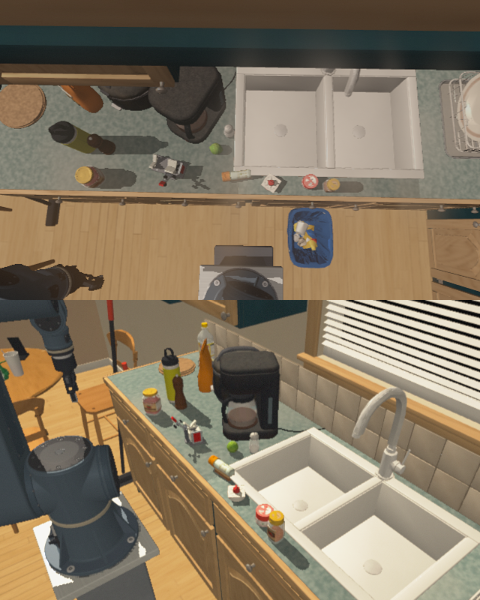

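```bash
cat >> h.py <<'E'
np.set_printoptions(precision=4,suppress=True)
def down(yaw_axis):  # tool y at right angle to yaw_axis (angle of bottle axis in world), tool down
    qs=[]
    for s in(1,-1):
        y=s*np.array([-np.sin(yaw_axis),np.cos(yaw_axis),0]); z=np.array([0,0,-1.]); x=np.cross(y,z)
        qs.append(Rn.from_matrix(np.c_[x,y,z]).as_quat())
    return qs
def best(p,yaw):
    c=[(abs(j[5]),q) for q in down(yaw) for j in[ik(p,q)] if j is not None]
    return min(c,key=lambda a:a[0])[1]
E
python3 - <<'E'
from h import *
W=capture("wrist")
Rt=Rn.from_quat(get_orientation()).as_matrix(); print(Rt,W["K"][0,0])
off=Rt.T@(-W["R"].T@W["t"]-get_ee_pos()); Rc=W["R"]@Rt; print("off",off,Rc)
for n,tgt,ya,h in(("wc",[.505,.29],1.75,.27),("wb",[.495,.03],1.75,.2)):
    p=np.r_[tgt,h]
    q=best(p,ya); p2=p-Rn.from_quat(q).apply(np.r_[off[:2],0]); 
    axis=Rn.from_quat(q).apply(Rc.T@[0,0,1.]); print("optical axis",axis)
    try: move_to(p2,q)
    except IKError: print("ikfail",p2); move_to(p,q)
    print(get_joint_pos(),get_ee_pos())
    c=capture("wrist"); save(c,n+".png"); np.savez(n+".npz",**{k:c[k] for k in("img","depth","K","R","t")})
    for l in(["cradle","stop","strap","strap_tab","strap_hinge","stop_face"] if n=="wc" else ["bottle","rest"]):
      k=mark_of(c,l)[:1]; s=silhouettes(c,l)[:1]; out=[l]
      if k:
        z={"bottle":.031,"stop_face":.045,"strap_hinge":.07}.get(l,0.)
        out+=[k[0]["score"],k[0]["location"],world(c,k[0]["location"],z)[0]]
      if s: P=cloud(c,s[0]["mask"]); np.save(n+l+".npy",s[0]["mask"]); out+=["sil",s[0]["score"],s[0]["rect"],np.median(P,0)]
      print(*out)
print(get_time())
cv2.imwrite("pics/w.png",cv2.resize(np.vstack([cv2.imread("pics/wc.png"),cv2.imread("pics/wb.png")]),(480,600)))
E
```

```text
[[-0.9554  0.2954  0.    ]
 [ 0.2954  0.9554 -0.    ]
 [-0.     -0.     -1.    ]] 343.0093374205078
off [ 0.0757  0.0004 -0.1428] [[-0.0012  1.      0.0011]
 [-0.956  -0.0008 -0.2934]
 [-0.2934 -0.0014  0.956 ]]
optical axis [-0.051  0.289 -0.956]
[ 0.6383  0.4615  0.4117  1.521   0.0001 -1.1116] [0.4917 0.3648 0.27  ]
cradle 0.87 [283.5, 109.3] [0.5384 0.3178 0.    ] sil 0.97 [241.0, 25.8, 398.9, 166.7] [0.5219 0.2971 0.0217]
stop 0.74 [308.8, 61.7] [0.5181 0.2614 0.    ] sil 0.87 [295.5, 24.3, 339.4, 62.7] [0.5159 0.2479 0.0577]
strap 0.79 [335.6, 88.2] [0.483 0.284 0.   ] sil 0.92 [325.4, 78.5, 397.8, 121.4] [0.4626 0.2917 0.1065]
strap_tab 0.71 [384.1, 107.6] [0.4232 0.2951 0.    ] sil 0.56 [325.2, 76.2, 399.9, 124.0] [0.4616 0.2917 0.1064]
strap_hinge 0.59 [332.3, 86.7] [0.49   0.2845 0.07  ] sil 0.79 [327.1, 74.9, 398.5, 124.5] [0.4622 0.2918 0.1066]
stop_face 0.72 [303.3, 60.7] [0.5222 0.2648 0.045 ] sil 0.65 [291.1, 28.5, 336.7, 63.6] [0.5151 0.2475 0.059 ]
optical axis [ 0.051 -0.289 -0.956]
[-0.0869  0.2411 -0.0772  1.2522  0.0001  1.3033] [ 0.5083 -0.0443  0.2001]
bottle 0.87 [314.5, 157.6] [ 0.5028 -0.0278  0.031 ] sil 0.64 [294.6, 20.8, 343.9, 160.8] [0.4952 0.0356 0.0465]
rest
8.0583
```

View pics/w.png

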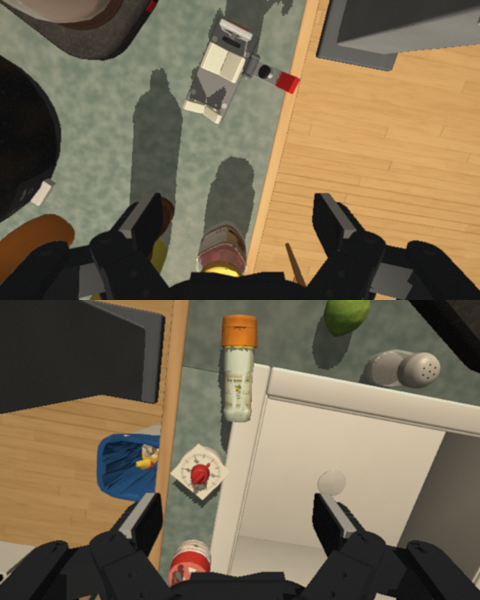

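```bash
python3 - <<'E'
from h import *
from scipy.optimize import least_squares, minimize
def load(n): 
    d=np.load(n+".npz"); return {k:d[k] for k in d}
c=load("wc"); m=np.load("wccradle.npy")
P=cloud(c,cv2.dilate(m.astype(np.uint8),np.ones((9,9)))>0)
print(len(P),np.histogram(P[:,2],np.arange(-.005,.15,.005)))
pl=P[(P[:,2]>.004)&(P[:,2]<.011)]; print("plate",len(pl),cv2.minAreaRect((pl[:,:2]*1000).astype(np.float32)))
def loc(p,Q):
    d=Q[:,:2]-p[:2]; cx,sx=np.cos(p[2]),np.sin(p[2])
    return np.c_[d@[cx,sx],d@[-sx,cx],Q[:,2]]
bestf=None
def cost(p):
    L=loc(p,P); x,y,z=L.T; y=abs(y)
    h=np.zeros(len(x)); h[(x>-.086)&(x<.052)&(y<.033)]=.007
    b=(x>-.05)&(x<-.014)&(y<.022); h[b]=np.clip(.0217+y[b],0,.044)
    b=(x>.036)&(x<.05)&(y<.024); h[b]=np.clip(.0167+y[b],0,.041)
    w=~((x<-.05)|((x<-.03)&(L[:,1]>.018))|(z>.05)|(x>.065))
    e=np.minimum(abs(h-z),.01)[w]
    return e.mean()
for y0 in(1.75,1.9,2.05):
  for x0 in([.525,.305],[.535,.315]):
    r=minimize(cost,[*x0,y0],method="Nelder-Mead",options=dict(initial_simplex=np.array([*x0,y0])+np.array([[0,0,0],[.01,0,0],[0,.01,0],[0,0,.15]]),maxiter=600,xatol=1e-5,fatol=1e-7))
    print(r.fun,r.x)
    if bestf is None or r.fun<bestf.fun: bestf=r
p=bestf.x; np.save("cr.npy",p)
def lp(q): return loc(p,np.array([q]))[0]
print("hinge mark local",lp([.490,.2845,.07]))
ms=np.load("wcstop.npy"); L=loc(p,cloud(c,ms)); t=L[(L[:,2]>.03)&(L[:,2]<.07)]
print("stop local pct x",np.percentile(t,[2,10,50,90,98],axis=0))
L=loc(p,cloud(c,np.load("wcstrap.npy"))); a=L[L[:,2]>.085]; print("strap", [np.percentile(a,k,axis=0) for k in(2,50,98)])
v=np.polyfit(a[:,2],a[:,1],1); print("strap angle about", np.arctan2(1,-v[0]), v)
b=load("wb"); B=cloud(b,np.load("wbbottle.npy")); B=B[B[:,2]>.033]
print(len(B),np.percentile(B,[2,50,98],axis=0))
def fb(q): # axis x=q0+q1*(y-.03), z=.031
    d=np.array([q[1],1,0]);d/=np.linalg.norm(d); V=B-[q[0],.03,.031]; s=V@d; r=np.linalg.norm(V-s[:,None]*d,axis=1)
    return r-np.where(s>q[2],.020,.0165)
for g in(.03,.05): 
    r=least_squares(fb,[.495,-.2,g],loss="soft_l1",f_scale=.001,diff_step=.01); print(r.cost,r.x)
d=np.array([r.x[1],1,0]);d/=np.linalg.norm(d); s=(B-[r.x[0],.03,.031])@d; print("s range",np.percentile(s,[0,1,99,100]),"axis ang",np.arctan2(d[1],d[0]))
E
```

```text
11235 (array([1014, 1456, 3837,   81,  112,  313,  480,  499,  688,  594,   98,
         72,  110,  105,    6,  244,  290,    9,    9,   29,   73,  208,
        214,  104,  119,  117,  220,   76,    0,    0]), array([-0.005,  0.   ,  0.005,  0.01 ,  0.015,  0.02 ,  0.025,  0.03 ,
        0.035,  0.04 ,  0.045,  0.05 ,  0.055,  0.06 ,  0.065,  0.07 ,
        0.075,  0.08 ,  0.085,  0.09 ,  0.095,  0.1  ,  0.105,  0.11 ,
        0.115,  0.12 ,  0.125,  0.13 ,  0.135,  0.14 ,  0.145]))
plate 3935 ((522.1574096679688, 302.7614440917969), (136.671875, 79.79908752441406), 75.38887023925781)
0.0013941551222582953 [0.5333 0.318  1.3183]
0.0013932159639898853 [0.5335 0.3179 1.3171]
0.0013900312842273865 [0.5334 0.3179 1.3192]
0.0013932894828054493 [0.5334 0.3179 1.315 ]
0.0013929238288172621 [0.5334 0.3179 1.3185]
0.0013909805553320089 [0.5334 0.3179 1.3193]
hinge mark local [-0.0431  0.0337  0.07  ]
stop local pct x [[-0.0811 -0.0196  0.0339]
 [-0.079  -0.0147  0.0467]
 [-0.0727  0.0004  0.0596]
 [-0.0597  0.0155  0.0632]
 [-0.0579  0.0208  0.0639]]
strap [array([-0.0507,  0.0464,  0.0938]), array([-0.0427,  0.0685,  0.1114]), array([-0.0346,  0.086 ,  0.131 ])]
strap angle about 2.279609821891433 [ 0.8575 -0.03  ]
5642 [[ 0.4731 -0.0255  0.0357]
 [ 0.4953  0.0355  0.0465]
 [ 0.5149  0.0808  0.0513]]
0.0026629403219612783 [ 0.4955 -0.1564  0.0296]
0.005482101233099861 [ 0.4953 -0.158   0.0507]
s range [-0.06   -0.0575  0.0522  0.0531] axis ang 1.727457649544913
```

```bash
cat >> h.py <<'E'
CR=np.load("cr.npy")
def cw(x,y,z): # cradle -> world
    a=CR[2]; return np.array([CR[0]+x*np.cos(a)-y*np.sin(a),CR[1]+x*np.sin(a)+y*np.cos(a),z])
ax=np.array([np.cos(CR[2]),np.sin(CR[2]),0]); ay=np.array([-ax[1],ax[0],0])
qc=down(CR[2])[1]
E
python3 - <<'E'
from h import *
ba=1.727; qb=down(ba)[1]; g=np.array([.4955,.03,0])+.008*np.array([np.cos(ba),np.sin(ba),0])
set_gripper(.68)
move_to(g+[0,0,.09],qb)
print("guard",move_linear(g+[0,0,.012],.08,guard=8),get_ee_pos(),get_contact_force())
set_gripper(0.,25); print("w",get_width(),get_gripper_force())
print(get_contact_force())
c=capture("side"); print(get_time())
move_linear(g+[0,0,.13],.12); print("w",get_width(),get_gripper_force(),get_contact_force())
c=capture("side"); cv2.imwrite("pics/l.png",cv2.resize(c["img"][120:260,200:400,::-1],None,fx=3,fy=3))
print(get_time(),get_joint_pos(),ik(cw(.018,0,.13),qc))
E
```

```text
guard False [0.4947 0.0379 0.0125] [ 0.7483  0.5726 -0.4623]
w 0.381539792730112 24.49076347053051
[-1.6204 -0.3801  5.5432]
10.575
w 0.37767822263236983 24.915770888328552 [-0.8565  0.0545 -1.3153]
11.7583 [ 0.0765  0.2475 -0.2523  1.0724  0.      1.4911] [0.5575 0.5239 0.1572 1.2041 0.     2.3799]
```

View pics/l.png

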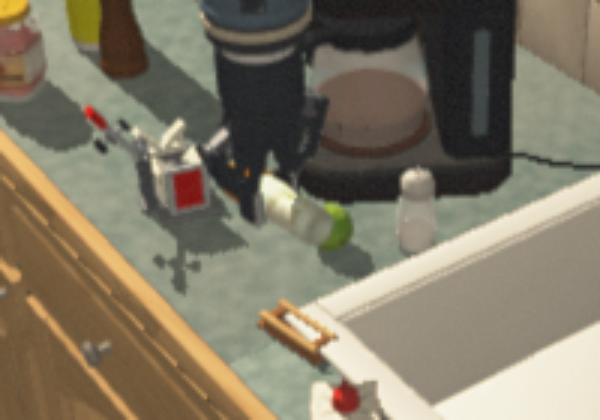

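```bash
python3 - <<'E'
from h import *
move_linear(cw(.018,0,.13),.2,orientation=qc); f0=get_contact_force()
move_linear(cw(.018,0,.05),.1)
c=capture("side"); print(f0,get_contact_force())
cv2.imwrite("pics/p.png",cv2.resize(c["img"][140:220,200:300,::-1],None,fx=5,fy=5))
w=capture("wrist"); cv2.imwrite("pics/pw.png",w["img"][:,:,::-1]); 
for cc in(c,w):
  k=mark_of(cc,"bottle")[:1]; s=silhouettes(cc,"bottle")[:1]
  if k: print(k[0]["score"],k[0]["location"])
  if s:
    P=cloud(cc,s[0]["mask"]); D=P-[CR[0],CR[1],0]; L=np.c_[D@ax,D@ay,P[:,2]]; print(s[0]["score"],s[0]["rect"],np.percentile(L,[2,50,98],axis=0))
print(get_ee_pos(),get_time())
h=cv2.imread("pics/p.png"); h=np.vstack([h,cv2.resize(cv2.imread("pics/pw.png"),(500,200+112))[:190]]); cv2.imwrite("pics/p2.png",h)
E
```

```text
[-0.6129 -0.3125 -1.9992] [-0.5068 -0.985  -1.6432]
0.55 [258.8, 169.8]
0.59 [247.9, 148.0, 264.4, 173.5] [[-0.0531 -0.0134  0.0587]
 [-0.0203  0.002   0.0815]
 [ 0.0536  0.0156  0.0898]]
0.98 [263.3, 166.2, 369.7, 367.9] [[-0.0075 -0.0165  0.0636]
 [ 0.0398  0.0006  0.0853]
 [ 0.064   0.0175  0.0898]]
[0.538  0.3354 0.0504] 14.6583
```

View pics/p2.png

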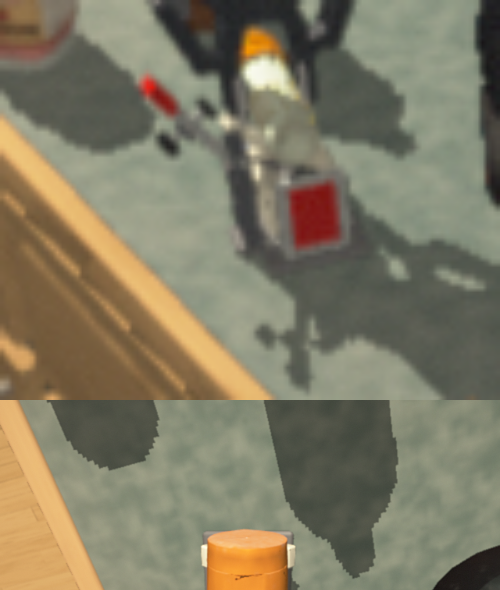

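```bash
python3 - <<'E'
from h import *
f0=get_contact_force()
print(move_linear(cw(.018,0,.023),.015,guard=4),get_ee_pos(),get_contact_force()-f0)
z=get_ee_pos()[2]
fa=get_contact_force(); print("lat",(fa-f0)@ax,(fa-f0)@ay)
e=get_ee_pos(); p=np.array(e)-.02*ax
print(move_linear(p,.01,guard=3.5)); e2=np.array(get_ee_pos()); f=get_contact_force()-fa
print("slid",(e-e2)@ax,"f ax,ay,z",f@ax,f@ay,f[2], "foot x",(e2-[CR[0],CR[1],0])@ax-.068,get_time())
E
```

```text
True [0.5381 0.3353 0.0266] [1.5464 0.4782 4.3299]
lat 0.8481418029857595 -1.3786500937755397
True
slid 0.00026158258436495335 f ax,ay,z -0.9048652546626477 0.27178076425855785 1.3457507970860476 foot x -0.05025665193499474 16.4333
```

```bash
python3 - <<'E'
from h import *
z=np.array(get_ee_pos())[2]+.0008
o=np.array([CR[0],CR[1],0])
x0=(np.array(get_ee_pos())-o)@ax
move_linear(cw(x0,0,z),.02); wait(.15)
fa=get_contact_force()
for i in range(1,17):
    move_linear(cw(x0-.001*i,0,z),.015); wait(.08)
    f=get_contact_force()-fa
    print(i,"%.4f"%((np.array(get_ee_pos())-o)@ax-.068),f@ax,f@ay,f[2],"%.2f"%get_time())
    if f@ax>3: break
E
```

```text
1 -0.0514 1.5884540494666057 -0.26232592449403697 -1.4263216173262685 17.17
2 -0.0523 1.2202396025785873 0.38203382204913966 -1.5870689506559383 17.50
3 -0.0533 1.24991350800401 0.26520695397092625 -0.8739161452018089 17.83
4 -0.0542 2.5512288281670537 0.9190908883353149 -1.045968509515919 18.17
5 -0.0553 1.5480113853091408 0.2683067275509152 -0.964231863033667 18.50
6 -0.0563 1.2068831892329945 0.6366721928570025 -1.6715381036728165 18.83
7 -0.0573 1.0979054084218605 -0.9208282144041534 -1.6005478084443945 19.17
8 -0.0581 2.068933891866151 0.8890743791276998 -0.9974340399274579 19.50
9 -0.0590 4.737179544001707 0.402284044596671 -0.9152122589049461 19.83
```

```bash
python3 - <<'E'
from h import *
o=np.array([CR[0],CR[1],0]); e=np.array(get_ee_pos())
move_linear(e+.0005*ax-[0,0,.0008],.01)
set_gripper(.6); 
e=np.array(get_ee_pos()); move_linear(e+[0,0,.09],.12); move_linear(e+[0,0,.11]+.06*ax*0+.04*ax,.15)
w=capture("wrist"); c=capture("side"); t=capture("top"); save(w,"r.png")
for n,cc in(("side",c),("wrist",w),("top",t)):
  k=mark_of(cc,"bottle")[:1]; s=silhouettes(cc,"bottle")[:1]
  if k: D=world(cc,k[0]["location"],.045)[0]-o; print(n,k[0]["score"],D@ax,D@ay)
  if s:
    P=cloud(cc,s[0]["mask"]); D=P-o; L=np.c_[D@ax,D@ay,P[:,2]]; print(s[0]["score"],s[0]["rect"],np.percentile(L,[1,50,99],axis=0))
print(get_time())
W=cv2.resize(w["img"][:,:,::-1],(640,400)); z=cv2.resize(c["img"][140:200,210:290,::-1],(266,200)); W[:200,:266]=z; cv2.imwrite("pics/r2.png",W)
E
```

```text
side 0.77 -0.05990430462051131 0.00017288589740171306
0.61 [245.0, 157.2, 262.7, 175.8] [[-0.0569 -0.0153  0.0438]
 [-0.0006  0.0041  0.058 ]
 [ 0.0482  0.0172  0.0664]]
wrist 0.68 -0.05708879846116419 -0.00018785581185936512
0.83 [291.8, 184.0, 346.8, 338.4] [[-0.0549 -0.0191  0.0292]
 [ 0.0138  0.0001  0.0599]
 [ 0.0559  0.0177  0.0651]]
top 0.67 -0.057211184603598926 -0.004230117838363565
0.89 [196.5, 208.4, 238.4, 227.9] [[-0.0592 -0.0244  0.008 ]
 [-0.0001 -0.0012  0.0598]
 [ 0.0518  0.0161  0.0682]]
22.2083
```

View pics/r2.png

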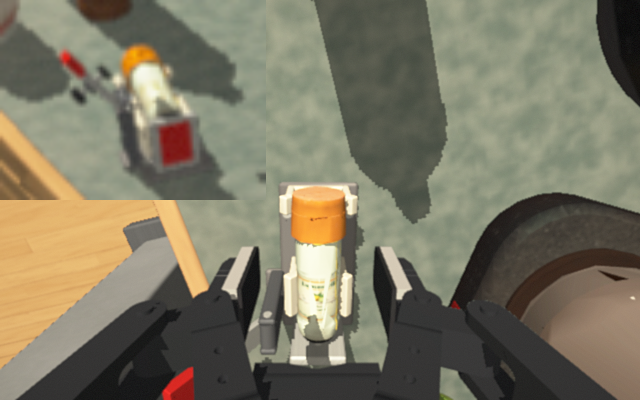

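```bash
cat >> h.py <<'E'
EDGE=.0145; X=-.043
def edge(y,z): return cw(X,y+EDGE,z)
def arc(th,s=.064,n=.0105): return edge(.036-s*np.cos(th)+n*np.sin(th), .07+s*np.sin(th)+n*np.cos(th))
def favg(k=4):
    r=[]
    for _ in range(k): r.append(get_contact_force()); wait(.02)
    return np.mean(r,0)
E
python3 - <<'E'
from h import *
set_gripper(0.)
e=np.array(get_ee_pos()); move_linear([e[0],e[1],.22],.2)
move_linear(edge(.108,.22),.25,orientation=qc)
move_linear(edge(.108,.108),.15); f0=favg(); np.save("f0.npy",f0)
def go(p,v=.08):
    g=move_linear(p,v,guard=25); f=favg(1)-f0
    print(g,"f y,z,x",f@ay,f[2],f@ax,"%.2f"%get_time()); return g
for p in[edge(.0465,.112)]+[arc(t) for t in(1.3,1.0,.7,.45)]:
    if go(p): break
c=capture("side"); cv2.imwrite("pics/s.png",cv2.resize(c["img"][140:200,210:290,::-1],(560,420)))
E
```

```text
True f y,z,x -0.056497711931769 -0.42488460683360796 -1.1285557589069604 25.54
```

View pics/s.png

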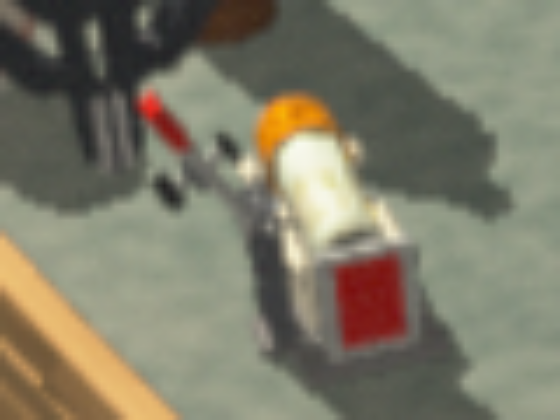

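```bash
python3 - <<'E'
from h import *
f0=np.load("f0.npy"); o=np.array([CR[0],CR[1],0])
def go(p,v=.06):
    g=move_linear(p,v,guard=35); f=favg(1)-f0; e=np.array(get_ee_pos())
    print(g,"y,z",(e-o)@ay-EDGE,e[2],"f y,z,x",f@ay,f[2],f@ax,"%.2f"%get_time()); return g
e=np.array(get_ee_pos()); print((e-o)@ay-EDGE,e[2])
for p in[edge(.0465,.112)]+[arc(t) for t in(1.3,1.0,.7,.45)]:
    if go(p): break
c=capture("side"); cv2.imwrite("pics/s2.png",cv2.resize(c["img"][140:200,210:290,::-1],(560,420)))
E
```

```text
0.08154337118710653 0.10956694934661938
False y,z 0.04738478931666117 0.11312950016952476 f y,z,x 13.677080961785219 21.706454233796457 -2.7577008527554208 26.37
False y,z 0.029069480855373718 0.13440804000134665 f y,z,x 3.408279524403865 4.1524440212593685 -0.6961059986499878 27.01
False y,z 0.010201556836910685 0.12936338161557576 f y,z,x 0.1408799117981886 0.17701103805297908 -0.30974758106751993 27.50
False y,z -0.006277295381735295 0.11911917443518018 f y,z,x -0.4075247106365215 0.23349410402325133 -0.3249901129864266 27.99
False y,z -0.01740607590189464 0.10717985297088857 f y,z,x -3.412141692504203 -0.6858819387806135 -0.0897030557676387 28.43
```

View pics/s2.png

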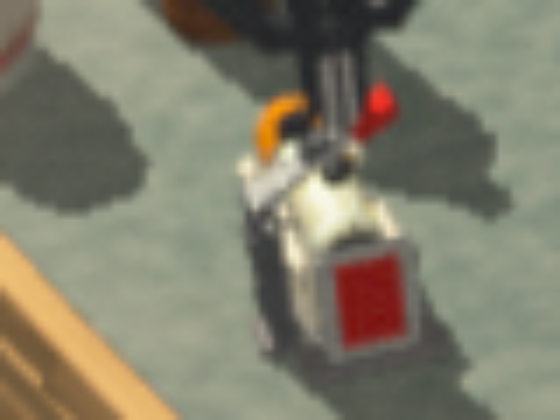

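```bash
python3 - <<'E'
from h import *
o=np.array([CR[0],CR[1],0])
e=np.array(get_ee_pos()); move_linear(e+[0,0,.02],.1)
move_linear(cw(X,-.025,.127),.1); wait(.1); f0=favg(6); np.save("f1.npy",f0)
z=.127; touched=False
while z>.07:
    z-=.003 if z>.0985 else .001
    move_linear(cw(X,-.025,z),.03); f=favg(4)-f0
    print("%.4f %.4f"%(z,get_ee_pos()[2]),"z %.2f y %.2f x %.2f"%(f[2],f@ay,f@ax),"%.2f"%get_time())
    if f[2]>8.7: break
E
```

```text
0.1240 0.1239 z 0.20 y -0.20 x 0.35 29.72
0.1210 0.1209 z -0.00 y 0.22 x -0.42 30.03
0.1180 0.1179 z -0.21 y 0.14 x 0.17 30.35
0.1150 0.1152 z 2.58 y -1.71 x 0.08 30.67
0.1120 0.1125 z 6.10 y -3.73 x 0.67 30.98
0.1090 0.1095 z 5.33 y -4.22 x 0.97 31.30
0.1060 0.1064 z 5.14 y -2.07 x 1.20 31.62
0.1030 0.1030 z 3.01 y -0.43 x 0.69 31.93
0.1000 0.0999 z 1.94 y -0.98 x 0.83 32.25
0.0970 0.0969 z 1.08 y -0.46 x 0.46 32.57
0.0960 0.0961 z 3.72 y -1.36 x -0.55 32.88
0.0950 0.0951 z 4.37 y -1.77 x 0.02 33.20
0.0940 0.0941 z 5.07 y -2.45 x 0.68 33.52
0.0930 0.0931 z 5.01 y -1.91 x 0.09 33.83
0.0920 0.0921 z 5.44 y -2.70 x 0.18 34.15
0.0910 0.0911 z 4.57 y -2.42 x 0.38 34.47
0.0900 0.0901 z 5.12 y -2.83 x 0.72 34.78
0.0890 0.0890 z 4.95 y -2.41 x 0.64 35.10
0.0880 0.0880 z 5.10 y -2.61 x 0.52 35.42
0.0870 0.0870 z 4.36 y -3.05 x 1.34 35.73
0.0860 0.0860 z 5.62 y -2.65 x 0.57 36.05
0.0850 0.0850 z 4.37 y -2.83 x 0.34 36.37
0.0840 0.0840 z 4.67 y -2.89 x 0.29 36.68
0.0830 0.0830 z 4.26 y -3.31 x -0.04 37.00
0.0820 0.0820 z 4.97 y -2.89 x 0.24 37.32
0.0810 0.0811 z 5.34 y -3.05 x -0.16 37.63
0.0800 0.0802 z 5.98 y -3.85 x 0.25 37.95
0.0790 0.0793 z 7.42 y -3.70 x -0.49 38.27
0.0780 0.0784 z 8.48 y -4.45 x -0.59 38.58
0.0770 0.0776 z 10.50 y -4.37 x -1.18 38.90
```

```bash
python3 - <<'E'
from h import *
o=np.array([CR[0],CR[1],0])
def both(k=8):
    F=[];M=[]
    for _ in range(k): F.append(get_contact_force());M.append(get_ft_torque());wait(.02)
    return np.mean(F,0),np.mean(M,0)
a,ma=both(); e=np.array(get_ee_pos())
move_linear(e+[0,0,.02],.05); wait(.1); b,mb=both()
F=a-b;M=ma-mb
print("F ax ay z",F@ax,F@ay,F[2],"M ax ay z",M@ax,M@ay,M[2])
# M about ref point r0: M=(p-r0)xF ; solve local y offset for ref at various heights
for h in(0,.1,.143,.2): # ref height above tip
    # M_x = ry*Fz - rz*Fy, rz=-h
    print(h,"ry",(M@ax+(-h)*(F@ay))/F[2])
np.savez("m.npz",b=b,mb=mb)
t=[capture("top"),capture("side")]
for c in t:
  s=silhouettes(c,"strap")[:1]
  if s:
    P=cloud(c,s[0]["mask"]); D=P-o; L=np.c_[D@ax,D@ay,P[:,2]]
    k=(abs(L[:,0]+.043)<.012)&(L[:,2]>.055)&(L[:,2]<.1); L=L[k]; print(s[0]["score"],len(L))
    for y0 in np.arange(-.045,.05,.006):
      q=L[abs(L[:,1]-y0)<.003]
      if len(q): print("%.3f n%d z med %.4f max %.4f"%(y0,len(q),np.median(q[:,2]),q[:,2].max()))
cv2.imwrite("pics/s3.png",cv2.resize(t[1]["img"][140:200,210:290,::-1],(560,420)))
print(get_time())
E
```

```text
F ax ay z -1.5812307699137258 -4.342865999420236 9.96970209031564 M ax ay z -0.8713853511270289 0.3065371765474129 0.0030197817959365224
0 ry -0.0874033489900841
0.1 ry -0.043842709363361404
0.143 ry -0.025111634323870643
0.2 ry -0.00028206973663869907
0.66 113
-0.039 n2 z med 0.0768 max 0.0782
-0.033 n7 z med 0.0756 max 0.0768
-0.027 n10 z med 0.0755 max 0.0775
-0.021 n6 z med 0.0770 max 0.0786
-0.015 n8 z med 0.0756 max 0.0777
-0.009 n10 z med 0.0774 max 0.0949
-0.003 n17 z med 0.0811 max 0.0974
0.003 n19 z med 0.0815 max 0.0964
0.009 n10 z med 0.0772 max 0.0847
0.015 n7 z med 0.0765 max 0.0790
0.021 n6 z med 0.0776 max 0.0797
0.027 n5 z med 0.0763 max 0.0796
0.033 n5 z med 0.0775 max 0.0787
0.039 n1 z med 0.0755 max 0.0755
40.025
```

View pics/s3.png

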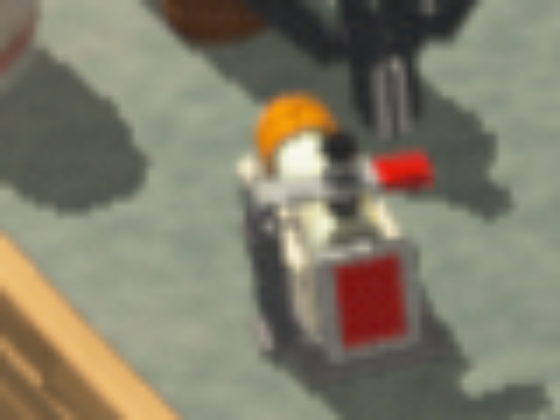

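```bash
python3 - <<'E'
from h import *
m=np.load("m.npz"); f0=m["b"]
move_linear(cw(X,-.027,.080),.05); wait(.1); z=.0795
while z>.0763:
    z-=.0005; move_linear(cw(X,-.027,z),.01); f=favg(6)-f0
    print("%.4f %.4f"%(z,get_ee_pos()[2]),"z %.2f y %.2f"%(f[2],f@ay),"%.2f"%get_time())
    if f[2]>10.8: break
E
```

```text
0.0790 0.0790 z 0.02 y 0.13 40.98
0.0785 0.0785 z -0.46 y -0.11 41.33
0.0780 0.0780 z 0.21 y 0.00 41.67
0.0775 0.0778 z 5.29 y 0.94 42.02
0.0770 0.0776 z 8.74 y 2.03 42.38
0.0765 0.0772 z 10.18 y 1.98 42.73
0.0760 0.0768 z 11.55 y 2.27 43.08
```

```bash
python3 - <<'E'
from h import *
o=np.array([CR[0],CR[1],0])
move_linear(cw(X,-.027,.10),.05); move_linear(cw(.03,0,.2),.2)
w=capture("wrist"); t=capture("top")
for cc in(w,t):
  k=mark_of(cc,"bottle")[:1]; s=silhouettes(cc,"bottle")[:1]
  if k: D=world(cc,k[0]["location"],.045)[0]-o; print(k[0]["score"],D@ax,D@ay)
  if s:
    P=cloud(cc,s[0]["mask"]); D=P-o; L=np.c_[D@ax,D@ay,P[:,2]]; print(s[0]["score"],np.percentile(L,[1,50,99],axis=0))
print(get_time(),get_contact_force())
cv2.imwrite("pics/e.png",w["img"][:,:,::-1])
E
```

```text
0.75 [[-0.0243 -0.0181  0.0393]
 [ 0.0228  0.      0.0603]
 [ 0.0558  0.0182  0.0655]]
0.95 -0.053550417014419475 -0.007856079630655101
0.61 [[-0.0604 -0.0257  0.0055]
 [ 0.009   0.      0.0598]
 [ 0.0534  0.0169  0.0802]]
44.7917 [ 0.6941 -0.2136  0.7156]
```

View pics/e.png

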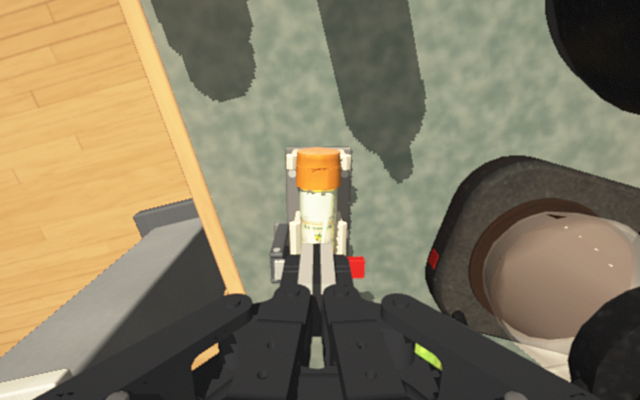

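The picture shows the bottle straight in the V, with its cap end at x = 0.0558, unchanged by the clamping. The strap lies across it, with the red tab at about (357, 267), and the fingers are clear.

```bash
python3 -c "
from workcell import *
print(sign_off(),get_time())"
```

```text
the job is handed in; nothing more can be done
the job is handed in; nothing more can be done
```

I handed the job in at about 45 s: the bottle lies in the V with its foot at the stop and the strap clamped over it, at an estimated 8 N on the pad (inferred from tab force and strap travel, not measured directly); no verdict was shown.

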